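Start and tighten the screw plug of the brush-washer can

TASK

The red-handled screw plug sits loosely on top of the thread in the neck of the brush-washer can. Keeping it in the neck, turn it backward (anticlockwise seen from above) under light pressure until it drops into the thread start, then drive it forward (clockwise) until it squeezes the black rubber seal snugly, and let go. Do not force the thread, do not overtighten, and leave the things around alone.

Things in the scene. Friction and masses are not known exactly. Their poses are not given: they have to be found in the camera images.
- can: round aluminium brush-washer can, fixed on the table, 104 mm across, 56 mm high, an upright steel neck 58 mm across on its axis. Origin at the centre of the underside, z up. Its yaw does not tell where the thread starts lie: the thread's angle in the neck varies and is neither measured nor visible from above
- neck (a point): centre of the neck's rim, 90 mm above the can's underside. In the 48 mm bore is a right-handed three-start thread. Three 80-degree ledges, level on top, 6 mm below the rim. A ledge's clockwise end meets a blunt stop; past its anticlockwise end is an open slot (thread start) 30 degrees wide, ended by the next stop. A ledge's underside slopes: forward turning draws the plug down 1 mm per 0.2 rad
- plug: loose screw plug, about 0.12 kg. Origin at the centre of the underside of its red flange (59 mm across, 5 mm thick), z up. It starts 104 mm above the can's underside. Turned back 0.25 to 1.35 rad its pins come over the slots; it can then go down 10 to 12 mm until the flange lies on the seal, with about 0.2 rad more backward play before a stop. From there 0.5 to 1.4 rad forward makes it snug
- handle (a point): centre of the plug's red handle bar, 20 mm above the plug's origin. The bar runs along the plug's x axis: 46 mm long, 12 mm thick along y, 30 mm high (5 to 35 mm above the plug's origin). Grip it across its thickness
- pins (a point): on the plug's axis, 17 mm below its origin, level with the centres of three round brass pins, 6 mm thick, 120 degrees apart, 44 mm across their tips, on a 30 mm core that ends 22 mm below the origin. At the start the pins rest on the ledges; in the thread they run under them. About 2 mm sideways play in the bore
- seal: black rubber ring round the neck's rim, 62 mm across; origin at the centre of its top face, 2 to 4 mm above the rim (thickness varies). It gives 1 mm per 10 N. Snug is a squeeze of 8 to 25 N, best 15 N: about 0.3 rad of forward turn past where the thread first pulls the flange onto the unsqueezed seal (0.16 rad: 8 N, 0.5 rad: 25 N). Friction then holds the plug when let go
- tape_1: roll of masking tape lying flat, 100 mm across, 25 mm high, a bystander; origin at the centre of its underside
- tube_1: white paint tube with blue specks, lying, 40x106x26 mm, a bystander; origin at the centre of its underside
- jar: small glass jar with black lid, 56 mm across, 75 mm high, a bystander; origin at the centre of its underside
- medium_bottle: white bottle with grey cap, 39 mm across, 94 mm high, a bystander; origin at the centre of its underside

How it is judged (in metres and radians):
On the way:
1. the plug has dropped into the thread starts: its origin is less than 98 mm above the can's underside (z of plug in the frame of can below 0.098 m), for 0.1 s.
At the end, for the whole second after the job is handed in: the plug is let go, at rest, upright within 0.06 rad and within 4 mm of the neck's axis, its flange held down on the seal by the thread with more than 8 N (origin less than 94.5 mm above the can's underside) (contact force between plug and seal above 8 N and z of plug in the frame of can below 0.0945 m and horizontal distance between plug and can below 0.004 m and angle between plug's own z axis and vertical below 0.06 rad and linear speed of plug below 0.01 m/s); the robot touches nothing.
It fails at once if the thread is forced: more than 40 N between the plug and the can's thread or neck (contact force between plug and can above 40 N).
It fails at once if overtightened: the plug squeezes the seal with more than 25 N (contact force between plug and seal above 25 N).
It fails at once if the plug is lifted out: more than 12 mm above where it sat (z of plug in the frame of can above 0.116 m).
It fails at once if a bystander (tape, tube, jar or bottle) is moved by more than 30 mm (distance of any of tape_1, tube_1, jar, medium_bottle from where it was at the start of the episode above 0.03 m).
It also fails if it takes over 64 s, if anything falls off the work surface, if the arm or the gripper's body presses on something with over 40 N, if the wrist force passes 120 N, or if a joint passes its speed limit or range.

ROBOT

A 6-joint arm with a two-finger parallel gripper is mounted at the origin on a cart in front of the work surface, level with it; the furniture and walls round the work are solid. World frame = base frame: x ahead of the robot, y to its left, z up, the work surface at z = 0. Lengths are in mm, angles in rad, forces in N, time in s.
With the tool pointing down it reaches from about 300 to 775 mm from the base axis. Payload 14.6 kg.
Tool frame: the origin (TCP) lies at the very end of the fingers, on their centre line; the grasp point (between the pads) lies 19 mm behind it; z points along the fingers, y is the line along which they close (so a half turn about z gives the same grasp; the last joint's range is limited). The gripper opens to 94 mm and grips with 3 to 60 N. Pads are 16 mm wide; open, the fingers measure 119 mm over their backs; the gripper's body (75 mm by 177 mm) begins 78 mm behind the grasp point.
Start: joints at [-1.39, 0.3, 1.521, -0, 1.321, -0.067], TCP at [134.893, -533.191, 205.446] pointing down, gripper open.
Joint ranges: [-3.03, 3.03], [-0.79, 2.21], [0.23, 2.52], [-1.04, 4.18], [0, 3.07], [-2.55, 2.55]. Speed limits (rad/s): [2.22, 2.22, 2.57, 3.14, 3.14, 3.14].

INTERFACE

Orientations are given as [roll, pitch, yaw] about the fixed x, y, z axes, in that order (R = Rz(yaw) Ry(pitch) Rx(roll)).
In Python, from cell import manip, camera, get_calibration gives the robot as it stands. The module is installed in compiled form; this text tells all that it offers.
- The arm moves only by the tool jog_arm, never from a script. Its argument "plan" is one flat list of numbers, 6 for each row, row after row: the shift along the world's x, y, z in m, then the turn, a rotation vector about the world's x, y, z in degrees. A call has 1 to 20 rows; each row is the pose to reach, as a shift and turn from the pose commanded when the call began; what a row does not reach only later rows make up. A row lasts 1/10 s, in which the tool goes at most 50 mm and 8.59 degrees, less where a joint would pass 70% of its speed; a pose out of reach is approached as far as the arm can. A call with a gripper value outside its range is refused whole. "claw" is the finger opening in m, from 0 to 0.094, set as the call begins (left out, the last holds). The fingers move at their own pace and stop on an object; "force" is the grip in N (left out, the last holds). Time passes only in rows, so rows that repeat a pose let the fingers close. It gives the time, the measured TCP pose, the force, the opening and the grip force at its end, in the units of the state.
- manip.read_state(): the state, without advancing time (a new reading comes with each control period).
- camera(name): name is "scene" or "top"; returns (picture, depth): 480x640x3 uint8, red, green, blue; 480x640 float32, mm along the optical axis (not along the pixel's ray), 0 where there is no reading.
- get_calibration(name): a dict with "fx", "fy", "cx", "cy" (pixels), "origin" and "attitude" of the camera in the world. Camera axes: x right, y down, z forward; pixel columns grow to the right and rows downward; lengths in mm; the calibration is good to about 2 mm. A picture is of the moment at which its call begins. get_calibration takes no time and is no camera call.
- manip.sign_off(): hands the job in; it is judged then, once.
The state is a dict: "clock": time; "joints": joint angles; "qd": joint speeds; "effort": joint torques, N m; "eef_pos": TCP position; "eef_rot": TCP orientation; "wrist_force": force on the tool from outside, world axes, zero at the start; "moment": the same for the moment, N m; "finger_gap": finger opening in mm; "finger_force": force on a finger pad.
Only numpy, scipy, OpenCV 4.12 (cv2) and the standard library are available. Lean on these libraries where they do the work, as an engineer would, in place of code of your own. Each camera call takes 0.05 s, during which the arm holds its last target. There are 200 camera calls.

## Working session

There is one attempt and no reset: what is moved stays moved. The work goes in short steps, Python scripts to look and compute and a tool call to move; the robot and the scene stay as the last step left them, time stands still between calls to the robot, and variables do not carry over. Pictures are saved under pics/ and viewed, at most 10 in all, crops included, and the job is handed in when it is done.

Besides the shell and the picture viewer there is one more tool, called after "Call:" as name(argument=value, ...) on one line, values as JSON. jog_arm: Moves the arm, as the interface text tells. Its arguments: {"type":"object","properties":{"plan":{"type":"array"},"claw":{"type":"number"},"force":{"type":"number"}},"required":["plan"]}

```bash
mkdir -p pics; python3 - <<'E'
from cell import manip, camera, get_calibration
import cv2,numpy as np
for n in("scene","top"):
    p,d=camera(n); cv2.imwrite(f"pics/{n}0.png",p[:,:,::-1]); np.savez(f"{n}0.npz",p=p,d=d); print(n,get_calibration(n))
print(manip.read_state())
E
```

```text
scene {'fx': 610.8924170214045, 'fy': 610.8924170214045, 'cx': 324.0305066675965, 'cy': 245.02870112606925, 'origin': array([-146.05124295,  835.13662209,  841.46712186]), 'attitude': array([-2.11996034, -0.02183475, -2.53234356])}
top {'fx': 573.5144746674831, 'fy': 573.5144746674831, 'cx': 321.75922796653794, 'cy': 248.86190473468682, 'origin': array([ 238.64456129, -148.58013424, 1515.2365891 ]), 'attitude': array([-2.91592985, -0.00390499, -1.61425807])}
{'clock': 0.1, 'joints': array([-1.38958704e+00,  3.00410240e-01,  1.52148914e+00, -2.20990798e-05,
        1.32066103e+00, -6.65758239e-02]), 'qd': array([-7.31828775e-07, -1.19294503e-03, -2.46337368e-03, -7.04009856e-04,
       -8.61827537e-05, -4.50157676e-04]), 'effort': array([ 2.03316376e-03, -5.32645547e+01, -3.53284872e+01,  7.09711947e-02,
        2.34352757e-02, -6.23257597e-05]), 'eef_pos': array([ 134.85740035, -532.99044034,  204.95859719]), 'eef_rot': array([-3.14062562e+00, -4.30226099e-05,  2.47790567e-01]), 'wrist_force': array([-0.49350866, -0.40490936,  0.5130198 ]), 'moment': array([ 0.01520784, -0.00819231, -0.01582065]), 'finger_force': 0.0, 'finger_gap': 93.87316190270144}
```

View pics/scene0.png

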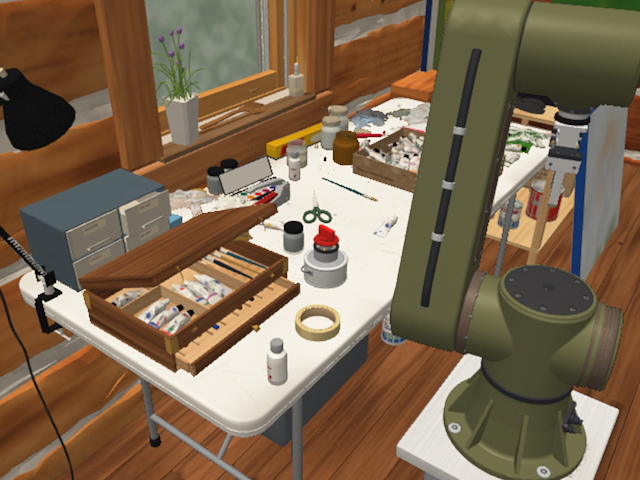

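View pics/top0.png

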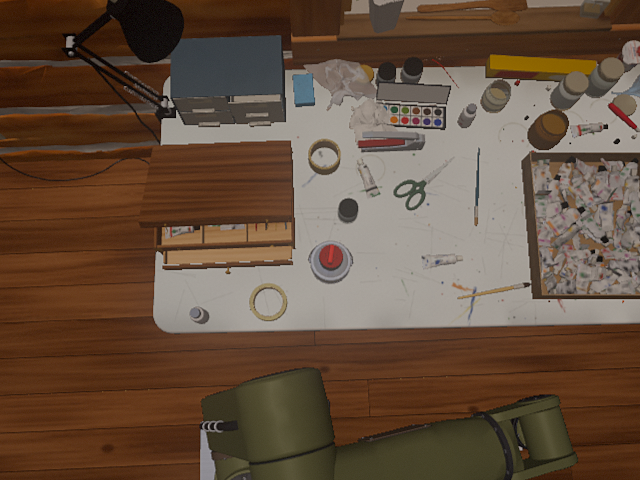

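Scene view: the red plug is at about (326,238) on the can at (325,265). The jar is at (292,235), the tape roll at (318,322) and the bottle at (277,360). Top view: the plug is at (331,258) on the can, with the bar running roughly up-down in the image.

```bash
cat > h.py <<'E'
import cv2,numpy as np
from cell import manip,camera,get_calibration
from scipy.spatial.transform import Rotation as Ro
def cloud(n,p,d):
    c=get_calibration(n); v,u=np.mgrid[:480,:640]
    P=np.stack([(u-c['cx'])/c['fx']*d,(v-c['cy'])/c['fy']*d,d],-1)
    return P@Ro.from_euler('xyz',c['attitude']).as_matrix().T+c['origin']
def red(p):
    h=cv2.cvtColor(p,cv2.COLOR_RGB2HSV); return ((h[...,0]<8)|(h[...,0]>172))&(h[...,1]>150)&(h[...,2]>60)
def ray(n,uv,z):
    c=get_calibration(n); uv=np.atleast_2d(uv).astype(float)
    r=np.c_[(uv[:,0]-c['cx'])/c['fx'],(uv[:,1]-c['cy'])/c['fy'],np.ones(len(uv))]@Ro.from_euler('xyz',c['attitude']).as_matrix().T
    return c['origin']+r*((z-c['origin'][2])/r[:,2])[:,None]
def look(tag):
    out={}
    for n in("scene","top"):
        p,d=camera(n); np.savez(f"{n}{tag}.npz",p=p,d=d); out[n]=(p,d)
    return out
E
python3 - <<'E'
from h import *
for n,roi in(("scene",(215,255,300,350)),("top",(235,285,305,355))):
    z=np.load(n+"0.npz");p,d=z['p'],z['d'];W=cloud(n,p,d)
    m=np.zeros((480,640),bool);a,b,c,e=roi;m[a:b,c:e]=1;m&=red(p)&(d>0)
    P=W[m];print(n,len(P),np.percentile(P[:,2],[1,10,25,50,75,90,99]).round(1))
    for lo,hi in((132,150),(100,115)):
        Q=P[(P[:,2]>lo)&(P[:,2]<hi)]
        if len(Q)<5: continue
        r=cv2.minAreaRect(Q[:,:2].astype(np.float32)); print(lo,len(Q),Q.mean(0).round(1),r, (Q[:,:2].min(0)+Q[:,:2].max(0))/2, np.ptp(Q,0))
    crop=p[a-30:b+50,c-40:e+40,::-1]; cv2.imwrite(f"pics/{n}_c.png",cv2.resize(crop,None,fx=4,fy=4,interpolation=cv2.INTER_NEAREST))
    # table height, can circles from height map
    Q=W[a-30:b+60,c-50:e+50].reshape(-1,3); 
    print('table z',np.median(Q[np.abs(Q[:,2])<12][:,2]))
    for lo,hi in((48,64),):
        S=Q[(Q[:,2]>lo)&(Q[:,2]<hi)];print('can top',len(S),cv2.minEnclosingCircle(S[:,:2].astype(np.float32)),np.median(S[:,2]))
E
python3 - <<'E'
import cv2,numpy as np,os
os.chdir('pics');a=cv2.imread('scene_c.png');b=cv2.imread('top_c.png');h=max(a.shape[0],b.shape[0])
f=lambda x:cv2.copyMakeBorder(x,0,h-x.shape[0],0,0,0)
o=np.hstack([f(a),f(b)]);s=min(800/o.shape[1],600/o.shape[0]);cv2.imwrite('crop0.png',cv2.resize(o,None,fx=s,fy=s))
E
```

```text
scene 353 [102.2 104.6 106.4 111.8 126.4 134.1 137.2]
132 51 [ 539.6 -183.4  135.3] ((540.1731567382812, -183.4352264404297), (11.48797607421875, 43.46831512451172), 74.46895599365234) [ 539.693792   -184.86121327] [42.42376673 19.85558287  7.17401822]
100 201 [ 537.5 -176.7  107.5] ((537.5775756835938, -181.10910034179688), (56.33340072631836, 52.633636474609375), 37.75307846069336) [ 540.5335339  -185.49456392] [58.00793772 60.5443287  14.20543395]
table z -2.9363028172934946
can top 1152 ((718.4405517578125, -206.56307983398438), 281.5594177246094) 54.282782978569685
top 315 [103.7 108.  109.8 112.7 134.8 141.  145.9]
132 81 [ 542.1 -189.2  140.3] ((542.3605346679688, -188.9622802734375), (11.77772045135498, 41.82566833496094), 78.74126434326172) [ 542.40352399 -189.87665326] [42.74238773 16.56509045 13.44642487]
100 204 [ 540.1 -189.2  110.6] ((540.8125, -190.35311889648438), (55.09136199951172, 51.85853958129883), 87.36907196044922) [ 540.98748297 -190.2629732 ] [52.60365219 55.27305835 11.88884485]
table z 1.7225820823721278
can top 1051 ((615.5155029296875, -134.98959350585938), 143.7954559326172) 57.11759568174625
```

View pics/crop0.png

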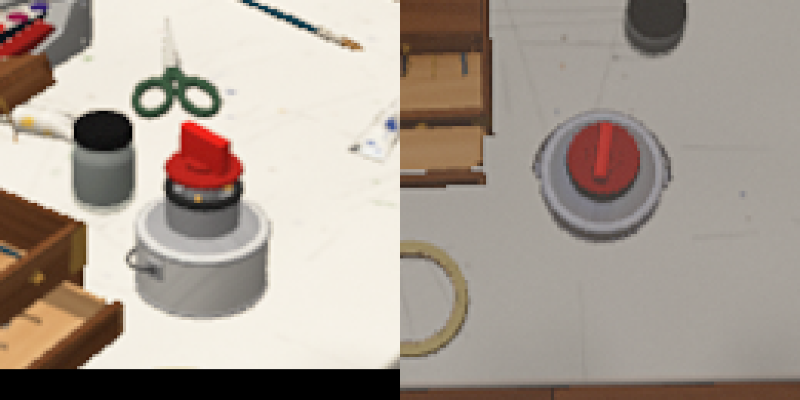

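The plug is near (541,-187), with the bar at about -13°. I'll move above it with the gripper part open.

Call:
jog_arm(plan=[0.03,0.025,0,0,0,-2,0.06,0.05,0,0,0,-4,0.09,0.077,0,0,0,-6,0.12,0.102,0,0,0,-8,0.15,0.128,0,0,0,-10,0.18,0.153,0,0,0,-12,0.21,0.179,0,0,0,-14,0.24,0.205,0,0,0,-16,0.27,0.23,0,0,0,-18,0.3,0.256,0,0,0,-20,0.33,0.281,0,0,0,-22,0.36,0.307,0,0,0,-24,0.385,0.328,0,0,0,-26,0.4,0.341,0,0,0,-27,0.406,0.346,-0.01,0,0,-27.6,0.406,0.346,-0.03,0,0,-27.6,0.406,0.346,-0.04,0,0,-27.6,0.406,0.346,-0.04,0,0,-27.6], claw=0.05, force=10)

```text
clock: 1.9
eef_pos: [539.8, -187.4, 163.6]
eef_rot: [-3.141, 0.003, -0.235]
wrist_force: [-0.0, -0.5, 0.2]
finger_gap: 50.0
finger_force: 0.0
```

```bash
python3 - <<'E'
from h import *
o=look("1"); s=manip.read_state(); print({k:np.round(s[k],3) for k in('clock','joints','eef_pos','eef_rot','wrist_force','moment')})
p=o['scene'][0][180:300,260:400,::-1]; q=o['top'][0][210:310,260:400,::-1]
q=cv2.copyMakeBorder(q,0,20,0,0,0)
cv2.imwrite('pics/h1.png',cv2.resize(np.hstack([p,q]),(800,343),interpolation=cv2.INTER_CUBIC))
E
```

```text
{'clock': np.float64(2.0), 'joints': array([-0.398,  0.383,  1.504, -0.   ,  1.254,  1.407]), 'eef_pos': array([ 540.695, -187.692,  165.78 ]), 'eef_rot': array([ 3.142, -0.   , -0.235]), 'wrist_force': array([ 0.988, -0.758, -0.287]), 'moment': array([0.007, 0.018, 0.031])}
```

View pics/h1.png

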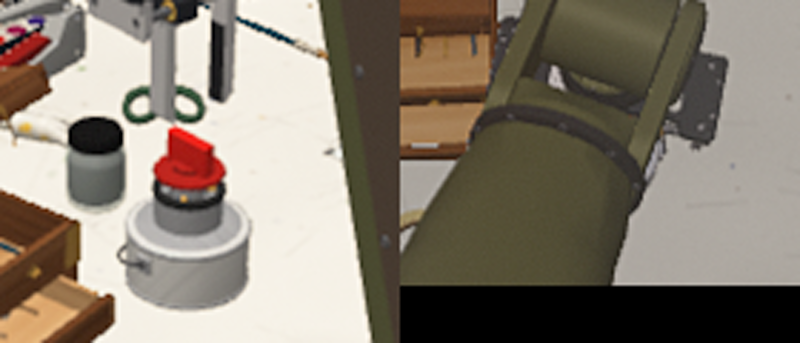

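In the scene view the fingers straddle the red bar from above and look clear of it. Descend, then close gently.

Call:
jog_arm(plan=[0,0,-0.015,0,0,0,0,0,-0.03,0,0,0,0,0,-0.042,0,0,0,0,0,-0.048,0,0,0,0,0,-0.05,0,0,0,0,0,-0.05,0,0,0])

```text
clock: 2.6
eef_pos: [541.0, -187.3, 115.8]
eef_rot: [3.142, -0.0, -0.234]
wrist_force: [0.4, -0.1, 1.4]
finger_gap: 50.1
finger_force: 0.0
```

Call:
jog_arm(plan=[0,0,0,0,0,0,0,0,0,0,0,0,0,0,0,0,0,0,0,0,0,0,0,0,0,0,0,0,0,0,0,0,0,0,0,0], claw=0.005, force=6)

```text
clock: 3.2
eef_pos: [540.9, -187.2, 115.5]
eef_rot: [3.142, -0.0, -0.234]
wrist_force: [0.0, -0.5, 0.6]
finger_gap: 12.1
finger_force: 6.0
```

```bash
cat >> h.py <<'E'
def st(n=1):
    s=manip.read_state(); print({k:np.round(s[k],2).tolist() for k in('clock','joints','eef_pos','eef_rot','wrist_force','moment','finger_gap','finger_force')})
E
python3 - <<'E'
from h import *
o=look("2"); st()
p=o['scene'][0][180:300,260:400,::-1]
cv2.imwrite('pics/h2.png',cv2.resize(p,(700,600),interpolation=cv2.INTER_CUBIC))
E
```

```text
{'clock': 3.3, 'joints': [-0.4, 0.44, 1.55, -0.0, 1.15, 1.41], 'eef_pos': [540.91, -187.23, 115.49], 'eef_rot': [3.14, -0.0, -0.23], 'wrist_force': [0.16, 0.18, 0.73], 'moment': [0.01, 0.04, 0.08], 'finger_gap': 11.78, 'finger_force': 6.0}
```

View pics/h2.png

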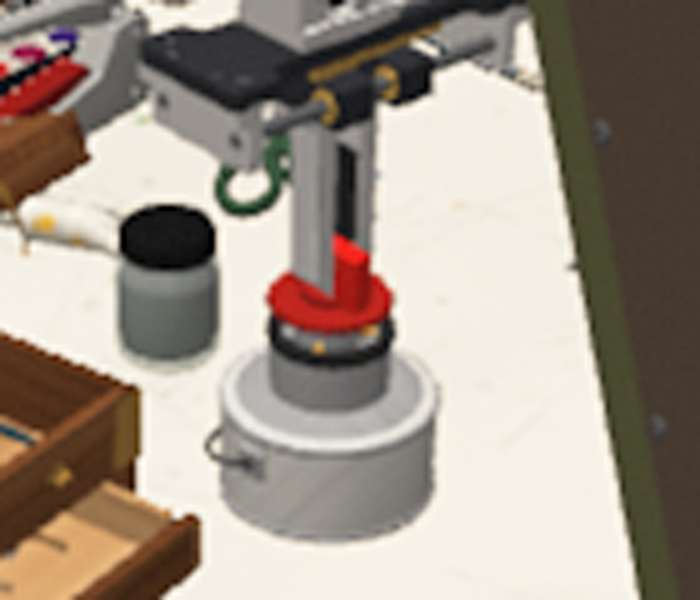

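Gripped at a 12 mm gap, with almost no side load. Now I'll find the pressing stiffness.

Call:
jog_arm(plan=[0,0,-0.0005,0,0,0,0,0,-0.001,0,0,0,0,0,-0.001,0,0,0,0,0,-0.001,0,0,0], force=15)

```text
clock: 3.7
eef_pos: [541.1, -187.3, 115.3]
eef_rot: [3.141, -0.001, -0.234]
wrist_force: [-3.1, 0.5, 9.0]
finger_gap: 12.1
finger_force: 15.0
```

Call:
jog_arm(plan=[0,0,0.0002,0,0,3,0,0,0.0002,0,0,6,0,0,0.0002,0,0,9,0,0,0.0002,0,0,12,0,0,0.0002,0,0,12,0,0,0.0002,0,0,12])

```text
clock: 4.3
eef_pos: [541.4, -187.3, 115.4]
eef_rot: [3.141, -0.002, -0.024]
wrist_force: [0.7, -0.5, 4.8]
finger_gap: 11.8
finger_force: 15.0
```

```bash
python3 -c "
from h import *
st()"
```

```text
{'clock': 4.3, 'joints': [-0.4, 0.44, 1.55, 0.0, 1.15, 1.2], 'eef_pos': [541.38, -187.33, 115.35], 'eef_rot': [3.14, -0.0, -0.02], 'wrist_force': [0.66, -0.5, 4.77], 'moment': [0.04, -0.03, 0.04], 'finger_gap': 11.81, 'finger_force': 15.0}
```

Call:
jog_arm(plan=[0,0,0,0,0,3,0,0,0,0,0,6,0,0,0,0,0,8,0,0,0,0,0,8,0,0,0,0,0,8])

```text
clock: 4.8
eef_pos: [541.4, -187.3, 115.4]
eef_rot: [3.141, -0.002, 0.115]
wrist_force: [0.4, 0.1, 4.5]
finger_gap: 11.7
finger_force: 15.0
```

Call:
jog_arm(plan=[0,0,0,0,0,3,0,0,0,0,0,6,0,0,0,0,0,8,0,0,0,0,0,8,0,0,0,0,0,8])

```text
clock: 5.3
eef_pos: [541.4, -187.3, 115.4]
eef_rot: [3.141, -0.001, 0.255]
wrist_force: [0.5, -0.3, 4.9]
finger_gap: 11.9
finger_force: 15.0
```

Call:
jog_arm(plan=[0,0,0,0,0,3,0,0,0,0,0,6,0,0,0,0,0,8,0,0,0,0,0,8,0,0,0,0,0,8])

```text
clock: 5.8
eef_pos: [541.2, -187.3, 115.0]
eef_rot: [3.141, -0.001, 0.393]
wrist_force: [0.8, 0.7, 4.8]
finger_gap: 11.8
finger_force: 15.0
```

Call:
jog_arm(plan=[0,0,0,0,0,3,0,0,0,0,0,6,0,0,0,0,0,8,0,0,0,0,0,8,0,0,0,0,0,8])

```text
clock: 6.3
eef_pos: [540.6, -187.1, 114.3]
eef_rot: [-3.141, 0.001, 0.532]
wrist_force: [0.2, -0.6, -0.3]
finger_gap: 12.0
finger_force: 15.0
```

The vertical force has gone: the pins are over the slots. Lower in stages.

Call:
jog_arm(plan=[0,0,-0.001,0,0,0,0,0,-0.002,0,0,0,0,0,-0.003,0,0,0,0,0,-0.003,0,0,0])

```text
clock: 6.7
eef_pos: [540.8, -187.3, 111.5]
eef_rot: [3.142, 0.0, 0.534]
wrist_force: [-0.0, -3.0, -1.5]
finger_gap: 12.1
finger_force: 15.0
```

Call:
jog_arm(plan=[0,0,-0.001,0,0,0,0,0,-0.002,0,0,0,0,0,-0.003,0,0,0,0,0,-0.004,0,0,0,0,0,-0.005,0,0,0,0,0,-0.005,0,0,0])

```text
clock: 7.3
eef_pos: [540.8, -187.0, 106.4]
eef_rot: [-3.141, 0.0, 0.534]
wrist_force: [-0.7, 0.2, -0.9]
finger_gap: 11.7
finger_force: 15.0
```

```bash
python3 -c "
from h import *
st()"
```

```text
{'clock': 7.3, 'joints': [-0.4, 0.45, 1.56, 0.0, 1.13, 0.64], 'eef_pos': [540.84, -187.04, 106.41], 'eef_rot': [-3.14, 0.0, 0.53], 'wrist_force': [-0.68, 0.23, -0.94], 'moment': [-0.04, 0.03, -0.0], 'finger_gap': 11.68, 'finger_force': 15.0}
```

Call:
jog_arm(plan=[0,0,-0.0005,0,0,0,0,0,-0.001,0,0,0,0,0,-0.001,0,0,0,0,0,-0.001,0,0,0])

```text
clock: 7.7
eef_pos: [540.9, -187.2, 105.7]
eef_rot: [-3.142, -0.0, 0.534]
wrist_force: [-0.1, 0.5, -1.6]
finger_gap: 11.8
finger_force: 15.0
```

Call:
jog_arm(plan=[0,0,-0.0005,0,0,0,0,0,-0.0005,0,0,0,0,0,-0.0005,0,0,0])

```text
clock: 8.0
eef_pos: [540.9, -187.2, 105.1]
eef_rot: [-3.142, 0.0, 0.534]
wrist_force: [0.1, 0.6, -1.7]
finger_gap: 11.8
finger_force: 15.0
```

Call:
jog_arm(plan=[0,0,-0.0005,0,0,0,0,0,-0.0005,0,0,0,0,0,-0.0005,0,0,0])

```text
clock: 8.3
eef_pos: [540.9, -187.2, 104.6]
eef_rot: [-3.142, -0.0, 0.534]
wrist_force: [0.3, 0.5, -1.1]
finger_gap: 11.9
finger_force: 15.0
```

Call:
jog_arm(plan=[0,0,-0.0005,0,0,0,0,0,-0.0005,0,0,0,0,0,-0.0005,0,0,0])

```text
clock: 8.6
eef_pos: [540.9, -187.2, 104.1]
eef_rot: [-3.142, -0.0, 0.534]
wrist_force: [0.3, -0.6, -1.2]
finger_gap: 11.3
finger_force: 15.0
```

Call:
jog_arm(plan=[0,0,-0.0005,0,0,0,0,0,-0.0005,0,0,0,0,0,-0.0005,0,0,0])

```text
clock: 8.9
eef_pos: [540.9, -187.2, 103.8]
eef_rot: [3.141, -0.0, 0.534]
wrist_force: [-0.5, -0.1, 0.7]
finger_gap: 12.0
finger_force: 15.0
```

Call:
jog_arm(plan=[0,0,-0.0004,0,0,0,0,0,-0.0004,0,0,0,0,0,-0.0004,0,0,0])

```text
clock: 9.2
eef_pos: [541.0, -187.2, 103.5]
eef_rot: [3.141, -0.0, 0.534]
wrist_force: [-1.9, 0.6, 4.2]
finger_gap: 12.0
finger_force: 15.0
```

The flange has reached the seal (TCP about 103.8). I'll ease off the push, firm up the grip and turn forward.

Call:
jog_arm(plan=[0,0,0.0003,0,0,0,0,0,0.0003,0,0,0,0,0,0.0003,0,0,-2,0,0,0.0003,0,0,-4,0,0,0.0003,0,0,-6,0,0,0.0003,0,0,-8,0,0,0.0003,0,0,-8,0,0,0.0003,0,0,-8], force=30)

```text
clock: 10.0
eef_pos: [541.1, -187.3, 103.6]
eef_rot: [3.141, -0.0, 0.395]
wrist_force: [0.2, -0.1, 2.9]
finger_gap: 11.7
finger_force: 30.0
```

```bash
python3 -c "
from h import *
st()"
```

```text
{'clock': 10.0, 'joints': [-0.4, 0.45, 1.56, -0.0, 1.13, 0.78], 'eef_pos': [541.07, -187.29, 103.62], 'eef_rot': [3.14, -0.0, 0.4], 'wrist_force': [0.23, -0.09, 2.86], 'moment': [-0.09, -0.17, -0.08], 'finger_gap': 11.69, 'finger_force': 30.0}
```

Call:
jog_arm(plan=[0,0,0,0,0,-2,0,0,0,0,0,-4,0,0,0,0,0,-6,0,0,0,0,0,-8,0,0,0,0,0,-8])

```text
clock: 10.5
eef_pos: [541.0, -187.2, 103.6]
eef_rot: [3.141, -0.0, 0.255]
wrist_force: [0.0, -0.4, 3.2]
finger_gap: 12.0
finger_force: 30.0
```

```bash
python3 -c "
from h import *
st()"
```

```text
{'clock': 10.5, 'joints': [-0.4, 0.45, 1.56, 0.0, 1.13, 0.92], 'eef_pos': [540.97, -187.21, 103.6], 'eef_rot': [3.14, -0.0, 0.26], 'wrist_force': [0.02, -0.43, 3.17], 'moment': [-0.05, -0.01, 0.03], 'finger_gap': 12.04, 'finger_force': 30.0}
```

Call:
jog_arm(plan=[0,0,0,0,0,-2,0,0,0,0,0,-4,0,0,0,0,0,-6,0,0,0,0,0,-6,0,0,0,0,0,-6])

```text
clock: 11.0
eef_pos: [540.9, -187.2, 103.6]
eef_rot: [3.142, -0.0, 0.152]
wrist_force: [0.6, 0.5, 3.2]
finger_gap: 11.8
finger_force: 30.0
```

```bash
python3 -c "
from h import *
st()"
```

```text
{'clock': 11.0, 'joints': [-0.4, 0.45, 1.56, 0.0, 1.13, 1.02], 'eef_pos': [540.95, -187.23, 103.59], 'eef_rot': [3.14, -0.0, 0.15], 'wrist_force': [0.59, 0.54, 3.17], 'moment': [-0.02, -0.06, -0.06], 'finger_gap': 11.77, 'finger_force': 30.0}
```

Call:
jog_arm(plan=[0,0,0,0,0,-2,0,0,0,0,0,-4,0,0,0,0,0,-6,0,0,0,0,0,-6,0,0,0,0,0,-6])

```text
clock: 11.5
eef_pos: [540.9, -187.2, 103.6]
eef_rot: [3.142, -0.0, 0.047]
wrist_force: [-0.4, 0.2, 3.5]
finger_gap: 12.0
finger_force: 30.0
```

Call:
jog_arm(plan=[0,0,0,0,0,-2,0,0,0,0,0,-4,0,0,0,0,0,-6,0,0,0,0,0,-6,0,0,0,0,0,-6])

```text
clock: 12.0
eef_pos: [540.9, -187.2, 103.6]
eef_rot: [-3.142, -0.0, -0.058]
wrist_force: [0.1, -0.0, 3.2]
finger_gap: 11.8
finger_force: 30.0
```

Call:
jog_arm(plan=[0,0,0,0,0,-2,0,0,0,0,0,-4,0,0,0,0,0,-6,0,0,0,0,0,-6,0,0,0,0,0,-6])

```text
clock: 12.5
eef_pos: [540.9, -187.2, 103.6]
eef_rot: [-3.142, -0.0, -0.162]
wrist_force: [-0.4, 0.2, 3.6]
finger_gap: 12.1
finger_force: 30.0
```

Call:
jog_arm(plan=[0,0,0,0,0,-2,0,0,0,0,0,-4,0,0,0,0,0,-6,0,0,0,0,0,-6,0,0,0,0,0,-6])

```text
clock: 13.0
eef_pos: [540.9, -187.2, 103.5]
eef_rot: [3.142, -0.0, -0.267]
wrist_force: [0.2, 0.4, 2.8]
finger_gap: 11.6
finger_force: 30.0
```

```bash
python3 -c "
from h import *
st()"
```

```text
{'clock': 13.0, 'joints': [-0.4, 0.45, 1.56, -0.0, 1.13, 1.44], 'eef_pos': [540.9, -187.19, 103.52], 'eef_rot': [3.14, -0.0, -0.27], 'wrist_force': [0.21, 0.39, 2.85], 'moment': [-0.03, -0.02, -0.02], 'finger_gap': 11.57, 'finger_force': 30.0}
```

Possibly starting to pull. Smaller steps now.

Call:
jog_arm(plan=[0,0,0,0,0,-2,0,0,0,0,0,-4,0,0,0,0,0,-4,0,0,0,0,0,-4])

```text
clock: 13.4
eef_pos: [540.8, -187.3, 103.3]
eef_rot: [3.141, 0.0, -0.337]
wrist_force: [-0.2, -2.1, -0.2]
finger_gap: 11.7
finger_force: 30.0
```

```bash
python3 -c "
from h import *
st()"
```

```text
{'clock': 13.4, 'joints': [-0.4, 0.45, 1.56, -0.0, 1.13, 1.51], 'eef_pos': [540.79, -187.33, 103.35], 'eef_rot': [3.14, 0.0, -0.34], 'wrist_force': [-0.25, -2.06, -0.23], 'moment': [-0.42, -0.18, 0.04], 'finger_gap': 11.66, 'finger_force': 30.0}
```

Call:
jog_arm(plan=[0,0,-0.0001,0,0,-1,0,0,-0.0002,0,0,-2,0,0,-0.0003,0,0,-3,0,0,-0.0004,0,0,-4,0,0,-0.0004,0,0,-4,0,0,-0.0004,0,0,-4])

```text
clock: 14.0
eef_pos: [540.8, -187.3, 103.2]
eef_rot: [3.141, 0.0, -0.408]
wrist_force: [-0.4, -4.1, 1.7]
finger_gap: 11.8
finger_force: 30.0
```

```bash
python3 -c "
from h import *
st()"
```

```text
{'clock': 14.0, 'joints': [-0.4, 0.45, 1.56, -0.0, 1.13, 1.58], 'eef_pos': [540.85, -187.28, 103.15], 'eef_rot': [3.14, 0.0, -0.41], 'wrist_force': [-0.39, -4.1, 1.74], 'moment': [-0.71, 0.15, 0.24], 'finger_gap': 11.77, 'finger_force': 30.02}
```

Call:
jog_arm(plan=[0,-0.0001,0,0,0,-1,0,-0.0002,-0.0001,0,0,-2,0,-0.0003,-0.0002,0,0,-3,0,-0.0003,-0.0003,0,0,-4,0,-0.0003,-0.0003,0,0,-4,0,-0.0003,-0.0003,0,0,-4])

```text
clock: 14.6
eef_pos: [540.9, -187.4, 102.9]
eef_rot: [-3.141, -0.0, -0.478]
wrist_force: [-1.1, -2.0, 0.4]
finger_gap: 11.9
finger_force: 30.1
```

```bash
python3 -c "
from h import *
st()"
```

```text
{'clock': 14.6, 'joints': [-0.4, 0.45, 1.56, 0.0, 1.13, 1.65], 'eef_pos': [540.92, -187.42, 102.89], 'eef_rot': [-3.14, -0.0, -0.48], 'wrist_force': [-1.07, -1.96, 0.42], 'moment': [-0.35, 0.28, 0.36], 'finger_gap': 11.9, 'finger_force': 30.09}
```

Call:
jog_arm(plan=[0,-0.0001,-0.0001,0,0,-1,0,-0.0002,-0.0002,0,0,-2,0,-0.0002,-0.0002,0,0,-2,0,-0.0002,-0.0002,0,0,-2])

```text
clock: 15.0
eef_pos: [540.9, -187.5, 102.7]
eef_rot: [-3.141, 0.0, -0.513]
wrist_force: [-1.1, 0.2, 3.3]
finger_gap: 11.7
finger_force: 30.1
```

```bash
python3 -c "
from h import *
look('3');st()
z=np.load('scene3.npz');cv2.imwrite('pics/h3.png',cv2.resize(z['p'][180:300,260:400,::-1],(700,600),interpolation=cv2.INTER_CUBIC))"
```

```text
{'clock': 15.1, 'joints': [-0.4, 0.45, 1.56, 0.0, 1.13, 1.69], 'eef_pos': [540.95, -187.58, 102.69], 'eef_rot': [-3.14, -0.0, -0.51], 'wrist_force': [-1.46, -0.35, 3.57], 'moment': [-0.02, 0.22, 0.36], 'finger_gap': 11.9, 'finger_force': 30.14}
```

View pics/h3.png

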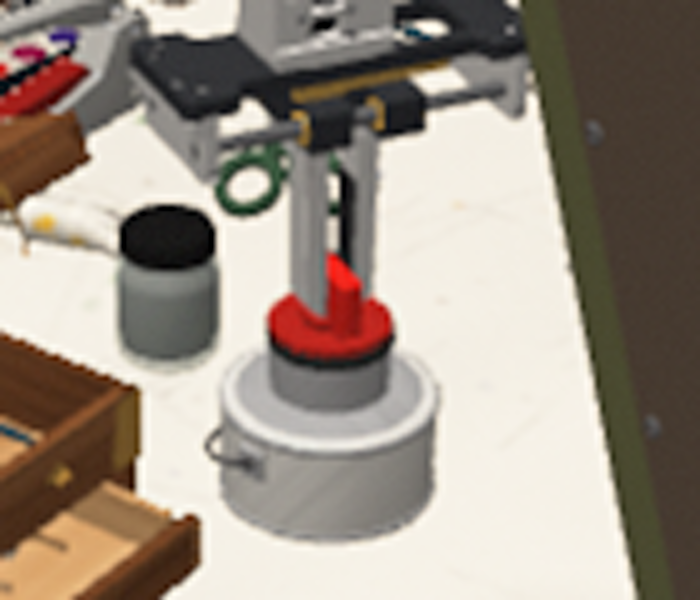

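The flange now sits on the seal (around (330,350)). Ease the push to confirm that the thread itself holds it.

Call:
jog_arm(plan=[0,0,0.0003,0,0,0,0,0,0.0006,0,0,0,0,0,0.0006,0,0,0,0,0,0.0006,0,0,0])

```text
clock: 15.5
eef_pos: [540.9, -187.6, 102.9]
eef_rot: [-3.141, 0.0, -0.513]
wrist_force: [3.9, -0.4, -6.0]
finger_gap: 12.0
finger_force: 30.1
```

The thread is bearing the load: z moved only 0.2 mm for a 9.5 N change. Estimated squeeze is about 12–16 N. Go neutral, release and retreat.

Call:
jog_arm(plan=[0,0,-0.0003,0,0,0,0,0,-0.0003,0,0,0,0,0,-0.0003,0,0,0])

```text
clock: 15.8
eef_pos: [540.9, -187.6, 102.9]
eef_rot: [-3.141, 0.0, -0.513]
wrist_force: [0.9, 1.1, -3.6]
finger_gap: 11.6
finger_force: 30.1
```

Call:
jog_arm(plan=[0,0,0,0,0,0,0,0,0,0,0,0,0,0,0,0,0,0,0,0,0,0,0,0,0,0,0,0,0,0], claw=0.04)

```text
clock: 16.3
eef_pos: [540.9, -187.7, 103.0]
eef_rot: [3.142, -0.0, -0.513]
wrist_force: [0.6, 0.4, -0.7]
finger_gap: 39.9
finger_force: 0.0
```

```bash
python3 -c "
from h import *
look('4');st()
z=np.load('scene4.npz');cv2.imwrite('pics/h4.png',cv2.resize(z['p'][180:300,260:400,::-1],(700,600),interpolation=cv2.INTER_CUBIC))"
```

```text
{'clock': 16.4, 'joints': [-0.4, 0.45, 1.56, -0.0, 1.13, 1.69], 'eef_pos': [540.88, -187.73, 102.96], 'eef_rot': [3.14, -0.0, -0.51], 'wrist_force': [0.27, -0.51, -0.82], 'moment': [0.05, 0.06, 0.0], 'finger_gap': 39.83, 'finger_force': 0.0}
```

View pics/h4.png

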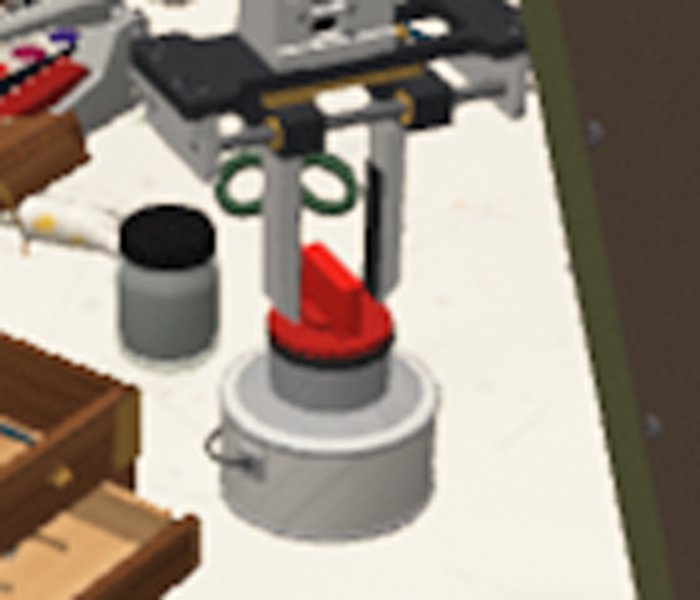

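Released, and the bar still looks aligned between the open fingers. Retreat, then verify the bar's yaw.

Call:
jog_arm(plan=[0,0,0.01,0,0,0,0,0,0.03,0,0,0,0,0,0.06,0,0,0,0,0,0.09,0,0,0,0,-0.03,0.1,0,0,0,0,-0.07,0.1,0,0,0,0,-0.11,0.1,0,0,0,0,-0.15,0.1,0,0,0,0,-0.19,0.1,0,0,0,0,-0.22,0.1,0,0,0,0,-0.22,0.1,0,0,0,0,-0.22,0.1,0,0,0])

```text
clock: 17.6
eef_pos: [540.7, -407.8, 203.1]
eef_rot: [-3.141, 0.0, -0.514]
wrist_force: [-0.6, 0.9, -0.1]
finger_gap: 40.1
finger_force: 0.0
```

```bash
python3 - <<'E'
from h import *
look('5');st()
for n,roi in(("scene",(215,258,300,350)),("top",(235,285,305,355))):
  for t in('0','5'):
    z=np.load(n+t+".npz");p,d=z['p'],z['d'];W=cloud(n,p,d)
    m=np.zeros((480,640),bool);a,b,c,e=roi;m[a:b,c:e]=1;m&=red(p)&(d>0);P=W[m]
    if not len(P): print(n,t,'none');continue
    top=np.percentile(P[:,2],98);Q=P[P[:,2]>(132 if t=='0' else 120)]
    print(n,t,len(P),top.round(1),P.mean(0).round(1),Q.mean(0).round(1),cv2.minAreaRect(Q[:,:2].astype(np.float32)))
E
```

```text
{'clock': 17.7, 'joints': [-0.7, 0.59, 1.11, 0.0, 1.44, 1.38], 'eef_pos': [541.16, -406.76, 203.47], 'eef_rot': [-3.14, -0.0, -0.51], 'wrist_force': [-0.66, 0.34, 1.4], 'moment': [0.07, 0.02, -0.01], 'finger_gap': 40.08, 'finger_force': 0.0}
scene 0 353 136.9 [ 538.6 -179.7  115.5] [ 539.6 -183.4  135.3] ((540.1731567382812, -183.4352264404297), (11.48797607421875, 43.46831512451172), 74.46895599365234)
scene 5 349 123.7 [ 537.7 -178.2  101.3] [ 540.1 -183.2  122.4] ((539.2340087890625, -183.21766662597656), (11.534892082214355, 47.56901931762695), 59.614013671875)
top 0 315 144.8 [ 540.6 -189.2  118.7] [ 542.1 -189.2  140.3] ((542.3605346679688, -188.9622802734375), (11.77772045135498, 41.82566833496094), 78.74126434326172)
top 5 344 131.4 [ 540.1 -189.   105.6] [ 541.4 -188.2  127.4] ((542.22802734375, -188.6546630859375), (11.433367729187012, 43.93233871459961), 61.09452438354492)
```

The bar yaw is about -29.5°, matching the tool at release, so the plug did not back off. It went down about 13.2 mm in total.

```bash
python3 -c "
from cell import manip
print(manip.sign_off())"
```

```text
the job is handed in; nothing more can be done
None
```

The plug dropped into the thread starts, was driven forward to an estimated 13–18 N on the seal, let go, and handed in at about 18 s; no verdict came back, and the bystanders were not re-measured.

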